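Run the slide carrier round the corner and home to the gate

ROBOT

A 7-joint arm with a two-finger parallel gripper is mounted at the origin on the work surface. World frame = base frame: x ahead of the robot, y to its left, z up, the work surface at z = 0. Lengths are in m, angles in degrees, forces in N, time in s.
With the tool pointing down it reaches from about 0.375 to 0.925 m from the base axis. Payload 3.1 kg.
Tool frame: the origin (TCP) lies at the very end of the fingers, on their centre line; the grasp point (between the pads) lies 19 mm behind it; z points along the fingers, y is the line along which they close (so a half turn about z gives the same grasp; the last joint's range is limited). The gripper opens to 85 mm and grips with 20 to 120 N. Pads are 22 mm wide; open, the fingers measure 114 mm over their backs; the gripper's body (76 mm by 85 mm) begins 54 mm behind the grasp point. The pads swing forward as they close: fully open they stand 13 mm farther back than shut.
Start: joints at [-5.604, 21.939, 2.515, 91.553, -1.026, 66.532, -2.859], TCP at [0.65, 0, 0.231] pointing down, gripper open.
Joint ranges: [-149.38, 149.38], [-23.57, 123.04], [-84.95, 90], [0, 143.3], [-89.99, 269.99], [3.08, 112.72], [-163.45, 163.45]. Speed limits (degrees/s): [159.86, 159.86, 180, 180, 180, 180, 180].

INTERFACE

Orientations are given as [roll, pitch, yaw] about the fixed x, y, z axes, in that order (R = Rz(yaw) Ry(pitch) Rx(roll)).
In Python, from bench import telemetry, cams, manip gives the robot as it stands. The module is installed in compiled form; this text tells all that it offers.
- The arm moves only by the tool send_rows, never from a script. Its argument "steps" is text: rows parted by semicolons, each of 5 numbers parted by spaces: the finger opening in m, from 0 to 0.0854, then the shift along the tool's x, y, z in m, then the turn about the tool's z in degrees. In form: grip tx ty tz yaw; .... A call has 1 to 5 rows; each row is the pose to reach, as a shift and turn from the pose commanded when the call began, along the tool's axes at that moment; what a row does not reach only later rows make up. A row lasts 1/8 s, in which the tool goes at most 62.5 mm and 10.7 degrees, less where a joint would pass 70% of its speed; a pose out of reach is approached as far as the arm can. A call with a gripper value outside its range is refused whole. The fingers move at their own pace and stop on an object; "force" is the grip in N (left out, the last holds). Time passes only in rows, so rows that repeat a pose let the fingers close. It gives the time, the measured TCP pose, the force, the opening and the grip force at its end, in the units of the state.
- telemetry.state(): the state, without advancing time (a new reading comes with each control period).
- cams.grab_frame(name): name is "scene" or "side" or "wrist"; returns a dict with "image" (420x560x3 uint8, red, green, blue), "depth" (420x560 float32, m along the optical axis (not along the pixel's ray), 0 where there is no reading), "intrinsics" (3x3 intrinsics, pixels), "dist" ([k1, k2, p1, p2, k3] as OpenCV has them; the pictures are not rectified), "R" (3x3) and "t" (3): a world point X has camera coordinates R X + t; the wrist camera has in their place "mount" (4x4, takes a point from camera to tool coordinates, whose origin is the TCP and whose axes are the flange's). Camera axes: x right, y down, z forward; pixel columns grow to the right and rows downward; lengths in m; the calibration is good to about 2 mm. A picture is of the moment at which its call begins: read the wrist's pose just before it.
- manip.job_done(): hands the job in; it is judged then, once.
The state is a dict: "t": time; "joints": joint angles; "joint_vel": joint speeds; "joint_torque": joint torques, N m; "tcp_pos": TCP position; "eef_rot": TCP orientation; "force": force on the tool from outside, world axes, zero at the start; "wrist_torque": the same for the moment, N m; "grip_width": finger opening in m; "grip_force": force on a finger pad.
Only numpy, scipy, OpenCV 4.12 (cv2) and the standard library are available. Lean on these libraries where they do the work, as an engineer would, in place of code of your own. Each camera call takes 0.05 s, during which the arm holds its last target. There are 200 camera calls.

TASK

Push the double-slot slide carrier by its rosewood knob along the curved track, round the corner and on until its front edge sits fully home, flush against the brass gate, then let go of it. Push gently all the way and never ram the gate or force the carrier against its track; leave the things lying around undisturbed.

Things in the scene. Friction and masses are not known exactly. Their poses are not given: they have to be found in the camera images.
- runner: Fixed L-shaped wooden track, 95 mm wide, top face 30 mm above the table. Origin on the table at the bend's centre. A 15 mm groove follows its middle: straight entry leg at x = -80 mm from y = +130 mm to 0 (travel towards -y), a quarter circle of radius 80 mm about the origin to (0, -80), then a straight exit leg at y = -80 mm towards +x, with a brass gate across it.
- bend_end (a point): Point in mid groove on the track's top face where the bend ends and the exit leg begins; its x axis points along the exit leg. The brass gate block (24 x 78 mm, 20 mm high above the track) is clamped at a new place each time: its flat face is 100 to 136 mm further on in x, not measured. A thin red feeler pin sticks out 12 mm from the middle of that face.
- carrier: Loose aluminium plate with two slides, 108 mm long (x), 56 wide, 8 thick, about 0.4 kg, sliding on the track's top face. Origin: centre of its underside; +x is its leading end. Two 12 mm round pins, 30 mm ahead of and behind the origin, run in the groove with 1.5 mm play a side, so it turns with the bend; feet under the track stop it being lifted out (2 mm play).
- knob (a point): Centre of the round rosewood knob on the carrier, 22 mm in diameter and 28 mm tall, standing on the plate over the carrier's origin, free all round; this point is 14 mm above the plate's top and 22 mm above the carrier's origin.
- feeler (a joint): How far the red feeler pin is pressed into the gate, in m: 0 = out, 0.012 = the carrier's front edge is flush against the gate. It is very light (under 0.5 N) and springs out again if the carrier backs away; the carrier's own friction in the waxed track (about 1 to 2 N) holds it where it is left.
- condenser: condenser lens in a brass ring, 76 mm across, 25 mm high, lying loose in the inside of the track's bend; bystander. Origin at the centre of its underside.
- rackslide: loose flat brass rackwork slide, 100 x 56 mm with a small lever to its -x, 17 mm high, also inside the bend; bystander. Origin at the centre of its underside.
- elbow: loose tin chimney elbow, 65 mm across the foot, about 90 mm high, outside the bend; bystander. Origin at the centre of its underside.
Mind the look-alikes: they are no part of the job. Leave any green or red look-alike of the carrier alone.

How it is judged (in metres and radians):
On the way:
1. the carrier has come round the bend and lies straight in the exit leg, before the gate (x of carrier in the frame of runner above 0.02 m and angle between the x axis of carrier and the x axis of runner, either way round below 0.12 rad), for 0.1 s.
At the end, for the whole second after the job is handed in: The carrier lies straight in the exit leg, at rest, its front edge within 1.5 mm of the gate (feeler pressed in by more than 10.5 of 12 mm), and the robot has let go (value of joint feeler above 0.0105 m and x of carrier in the frame of runner above 0.04 m and angle between the x axis of carrier and the x axis of runner, either way round below 0.12 rad and linear speed of carrier below 0.01 m/s); the robot touches nothing.
It fails at once if the carrier is pressed against its track or the gate with more than 24 N (contact force between carrier and runner above 24 N).
It fails at once if a bystander beside the track is shifted by more than 15 mm (distance of any of condenser, rackslide, elbow from where it was at the start of the episode above 0.015 m).
It also fails if it takes over 54 s, if anything falls off the work surface, if the arm or the gripper's body presses on something with over 40 N, if the wrist force passes 120 N, or if a joint passes its speed limit or range.

## Working session

There is one attempt and no reset: what is moved stays moved. The work goes in short steps, Python scripts to look and compute and a tool call to move; the robot and the scene stay as the last step left them, time stands still between calls to the robot, and variables do not carry over. Pictures are saved under pics/ and viewed, at most 10 in all, crops included, and the job is handed in when it is done.

Besides the shell and the picture viewer there is one more tool, called by a JSON object that holds its "name" and its "arguments". send_rows: Moves the arm, as the interface text tells. Its arguments: {"type":"object","properties":{"steps":{"type":"string"},"force":{"type":"number"}},"required":["steps"]}

```bash
mkdir -p pics
cat > h.py <<'E'
import numpy as np, cv2
from bench import telemetry, cams, manip
def px2plane(f,uv,z):
    K,d,R,t=[np.array(f[k],float) for k in("intrinsics","dist","R","t")]
    n=cv2.undistortPoints(np.array(uv,float).reshape(-1,1,2),K,d).reshape(-1,2)
    r=np.c_[n,np.ones(len(n))]@R; c=-R.T@t
    return c+r*((z-c[2])/r[:,2])[:,None]
def cloud(f):
    K,d,R,t=[np.array(f[k],float) for k in("intrinsics","dist","R","t")]
    D=f["depth"];h,w=D.shape
    uv=np.stack(np.meshgrid(np.arange(w),np.arange(h)),-1).reshape(-1,1,2).astype(float)
    n=cv2.undistortPoints(uv,K,d).reshape(-1,2)
    P=np.c_[n,np.ones(len(n))]*D.reshape(-1,1)
    return ((P-t)@R).reshape(h,w,3)
E
python3 - <<'E'
from h import *
import pickle
print(telemetry.state())
for n in("scene","side"):
    f=cams.grab_frame(n); pickle.dump(f,open(n+".pkl","wb"))
    cv2.imwrite(f"pics/{n}0.png",f["image"][...,::-1])
    print(n,-np.array(f["R"]).T@f["t"])
E
```

```text
{'t': 0.0, 'joints': array([-5.6027285 , 21.99380794,  2.51025305, 91.65161548, -1.02749721,
       66.5324987 , -2.85935865]), 'joint_vel': array([-0.06524924, -0.01732905,  0.04394592,  0.00916326, -0.05769378,
        0.08651243, -0.08893081]), 'joint_torque': array([-8.41360106e-04, -4.33466363e+01,  1.02427706e+00, -2.49513745e+01,
        1.06121189e-02,  1.12996699e-02, -5.17373280e-06]), 'tcp_pos': array([6.49025931e-01, 6.40493367e-06, 2.29845399e-01]), 'eef_rot': array([-1.79844661e+02,  6.21676351e-03,  9.00038322e+01]), 'force': array([0.22450737, 0.37311502, 0.39958382]), 'wrist_torque': array([ 0.01614462, -0.01477879, -0.02853715]), 'grip_force': 0.0, 'grip_width': 0.08532023658999115}
scene [1.04875434 0.54314199 1.04169963]
side [ 0.23803426 -0.64905218  0.86272032]
```

View pics/scene0.png

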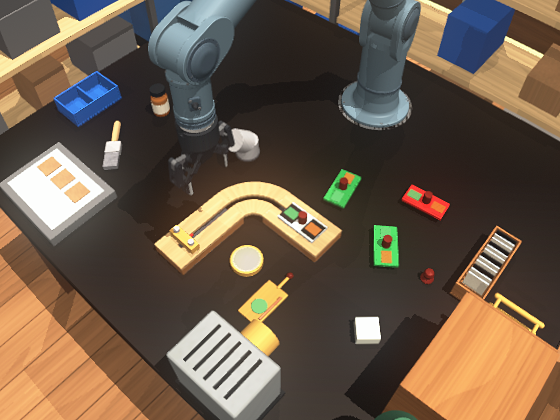

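View pics/side0.png

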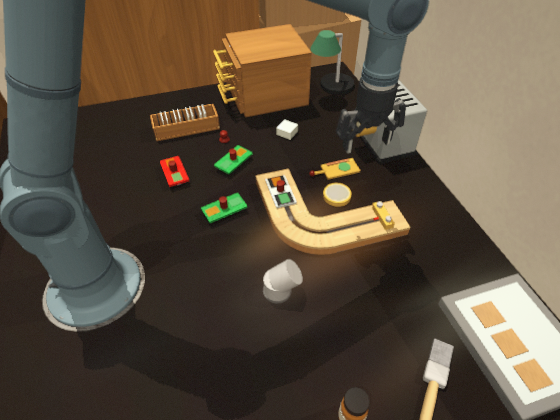

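The scene view shows the carrier with its knob at (303,217) on the entry leg, the gate at (183,236), the condenser at (247,260), the rackslide at (264,300) and the elbow at (243,143). The side view has the knob at (281,185) and the gate at (385,215).

```bash
cat > m.py <<'E'
from h import *
import pickle
H=[]
for n in("scene","side"):
    f=pickle.load(open(n+".pkl","rb")); C=cloud(f)
    hsv=cv2.cvtColor(f["image"],cv2.COLOR_RGB2HSV)
    uk=(303,217) if n=="scene" else (281,185)
    box=(np.abs(C[...,0]-.65)<.35)&(np.abs(C[...,1])<.35)
    top=(C[...,2]>.024)&(C[...,2]<.075)&box
    nl,lab,st,ce=cv2.connectedComponentsWithStats(top.astype(np.uint8))
    m=(lab==lab[uk[1]+8 if n=="scene" else uk[1]+10,uk[0]]); P=C[m]
    print(n,m.sum(),"z med",np.median(P[:,2]),P.min(0),P.max(0))
    z=P[:,2]; tp=P[(z<.035)]; print("top z",np.percentile(tp[:,2],[5,50,95]))
    # knob: reddish dark
    r=(hsv[...,1]>120)&((hsv[...,0]<8)|(hsv[...,0]>172))&(hsv[...,2]<170)&m&(C[...,2]>.045)
    print("knob px",r.sum(),C[r].mean(0) if r.any() else None, C[r][:,2].max() if r.any() else None)
    kt=C[r&(C[...,2]>.06)]; print("knob top",len(kt),kt.mean(0) if len(kt) else 0)
    np.save(n+"_P.npy",P)
    img=np.zeros((500,500,3),np.uint8)
    ij=((P[:,:2]-[.4,-.25])*1000).astype(int); ok=((ij>=0)&(ij<500)).all(1)
    img[ij[ok,0],ij[ok,1]]=f["image"][m][ok]
    H.append(img)
cv2.imwrite("pics/top.png",cv2.resize(np.hstack(H)[...,::-1],(800,400),interpolation=cv2.INTER_AREA))
E
python3 m.py
```

```text
scene 6500 z med 0.030186567422555797 [ 0.43764839 -0.09561808  0.0240071 ] [0.76058428 0.20624686 0.07062493]
top z [0.02587672 0.02953909 0.03298563]
knob px 32 [0.49176678 0.12873636 0.05855248] 0.06881158725623365
knob top 16 [0.49193317 0.1263666  0.06413776]
side 5072 z med 0.03006577565247321 [ 0.44056136 -0.09870428  0.02401411] [0.76050462 0.20560448 0.06865144]
top z [0.02652353 0.0295496  0.03237885]
knob px 55 [0.48826085 0.1159634  0.05946971] 0.06826254328744416
knob top 29 [0.49026535 0.11751491 0.06510165]
```

View pics/top.png

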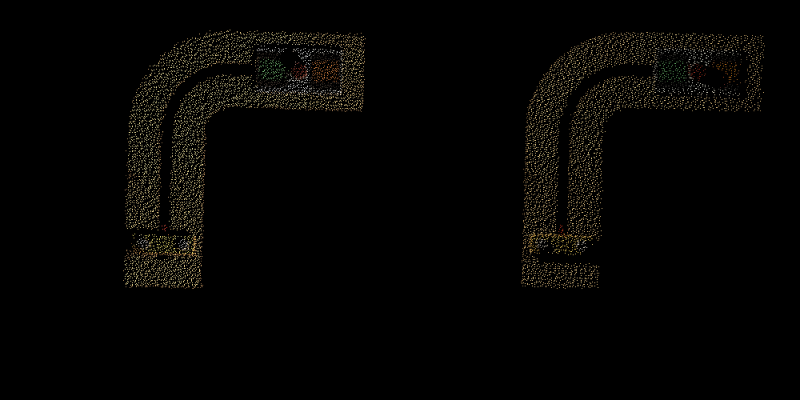

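```bash
cat > m2.py <<'E'
from h import *
import pickle
Ps=[np.load(n+"_P.npy") for n in("scene","side")]
def edges(P,a,lo,hi,b,blo,bhi):
    E=[]
    for s in np.arange(lo,hi,.01):
        q=P[(P[:,a]>=s)&(P[:,a]<s+.01)&(P[:,2]<.036)&(P[:,2]>.026)][:,b]; q=q[(q>blo)&(q<bhi)]
        E.append((s+.005,np.percentile(q,1),np.percentile(q,99)))
    E=np.array(E); m=(E[:,1]+E[:,2])/2
    k=np.polyfit(E[:,0],m,1); return k,np.median(E[:,2]-E[:,1]),np.std(m-np.polyval(k,E[:,0]))
for P in Ps:
    ex,w,s=edges(P,0,.6,.75,1,-.2,.05); en,w2,s2=edges(P,1,.06,.2,0,.4,.56)
    print("exit y=",ex,"w",w,s," entry x=",en,w2,s2)
    th=(np.arctan(ex[0])-np.arctan(en[0]))/2; 
    A=np.array([[-ex[0],1],[1,-en[0]]]); c=np.linalg.solve(A,[ex[1],en[1]]) # centreline corner
    R=np.array([[np.cos(th),-np.sin(th)],[np.sin(th),np.cos(th)]])
    o=c+R@[.08,.08]; print("yaw",np.degrees(th),"origin",o)
    L=(P[:,:2]-o)@R; z=P[:,2]
    g=(z>.045)&(z<.056)&(np.abs(L[:,1]+.08)<.045)&(L[:,0]>.05); print("gate x",np.percentile(L[g,0],[1,3,50,97,99]),"y",np.percentile(L[g,1],[2,98]),"end",L[:,0].max(),L[:,1].max())
    c=(z>.036)&(z<.042)&(np.abs(L[:,0]+.08)<.04)&(L[:,1]>-.05); print("carrier",np.percentile(L[c],[1,99],axis=0))
    k=(z>.055)&(L[:,1]>-.05)&(L[:,0]<0); print("knob",np.percentile(L[k],[2,98],axis=0),k.sum())
for n in("scene","side"):
    f=pickle.load(open(n+".pkl","rb"));C=cloud(f)
    m=(C[...,2]>.012)&(C[...,2]<.15)&(C[...,0]>.3)&(C[...,0]<.85)&(np.abs(C[...,1])<.3)
    nl,lab,st,ce=cv2.connectedComponentsWithStats(m.astype(np.uint8))
    for i in range(1,nl):
        if st[i,4]>80:
            q=C[lab==i]; print(n,ce[i].round(),np.percentile(q,[2,98],axis=0).round(3).tolist())
E
python3 m2.py
```

```text
exit y= [ 0.02184233 -0.05388132] w 0.09458581665598129 0.013410311735807706  entry x= [0.03352372 0.484743  ] 0.09445283474164162 0.0002576120989607236
yaw -0.3343871065196692 origin [0.5637561  0.03620662]
gate x [0.13031501 0.1310082  0.14440221 0.15446695 0.15531079] y [-0.11788095 -0.0412979 ] end 0.1972431810730628 0.16936352426884244
carrier [[-0.10301372  0.03332032]
 [-0.04668748  0.13963013]]
knob [[-0.08537794  0.07719148]
 [-0.06465914  0.0963596 ]] 72
exit y= [-0.09072221  0.01008638] w 0.0940814323378861 0.009803587166670083  entry x= [0.02207178 0.48734174] 0.09350068285271029 0.0007194074312661798
yaw -3.224111945581677 origin [0.57096273 0.0413159 ]
gate x [0.12704307 0.12738786 0.13593025 0.15129797 0.15175898] y [-0.12040253 -0.04846088] end 0.1945900530569531 0.15945540178418044
carrier [[-0.11356542  0.02160403]
 [-0.0576168   0.12698671]]
knob [[-0.09553161  0.064553  ]
 [-0.07724017  0.08497374]] 58
scene [245. 143.] [[0.37, -0.164, 0.013], [0.442, -0.116, 0.091]]
scene [340. 190.] [[0.302, 0.097, 0.016], [0.389, 0.161, 0.051]]
scene [247. 223.] [[0.446, -0.087, 0.016], [0.755, 0.201, 0.054]]
scene [ 94. 206.] [[0.723, -0.299, 0.013], [0.847, -0.287, 0.033]]
scene [381. 235.] [[0.349, 0.257, 0.016], [0.432, 0.299, 0.044]]
scene [246. 259.] [[0.606, 0.054, 0.013], [0.673, 0.121, 0.026]]
scene [261. 337.] [[0.765, 0.232, 0.09], [0.805, 0.295, 0.126]]
side [378. 140.] [[0.77, 0.172, 0.014], [0.848, 0.269, 0.119]]
side [230. 163.] [[0.349, 0.254, 0.015], [0.437, 0.299, 0.049]]
side [325. 218.] [[0.444, -0.095, 0.015], [0.751, 0.19, 0.054]]
side [337. 193.] [[0.607, 0.048, 0.013], [0.675, 0.115, 0.026]]
side [227. 206.] [[0.302, 0.093, 0.016], [0.387, 0.156, 0.051]]
side [282. 280.] [[0.364, -0.183, 0.016], [0.443, -0.13, 0.092]]
side [465. 291.] [[0.721, -0.3, 0.017], [0.845, -0.292, 0.033]]
```

{"name": "send_rows", "arguments": {"steps": "0.04 0.03 -0.04 0.01 10; 0.04 0.06 -0.08 0.02 20; 0.04 0.09 -0.12 0.03 30; 0.04 0.122 -0.158 0.04 40; 0.04 0.122 -0.158 0.05 50"}}

```text
t: 0.72
tcp_pos: [0.4878, 0.1257, 0.1801]
eef_rot: [-179.8, 0.1, 40.1]
force: [0.3, -1.2, 0.4]
grip_width: 0.04
grip_force: 0.0
```

{"name": "send_rows", "arguments": {"steps": "0.04 0 0 0.005 10; 0.04 0 0 0.01 20; 0.04 0 0 0.01 30; 0.04 0 0 0.01 41.6; 0.04 0 0 0.01 41.6"}}

```text
t: 1.35
tcp_pos: [0.4915, 0.1219, 0.1708]
eef_rot: [180.0, 0.1, -1.5]
force: [-0.6, -0.3, -0.8]
grip_width: 0.04
grip_force: 0.0
```

```bash
cat > m3.py <<'E'
from h import *
import sys
from scipy.spatial.transform import Rotation as Ro
def wrist(name):
    s=telemetry.state(); f=cams.grab_frame("wrist"); M=np.array(f["mount"])
    Rt=Ro.from_euler("xyz",s["eef_rot"],degrees=True).as_matrix()
    Rw=Rt@M[:3,:3]; c=Rt@M[:3,3]+s["tcp_pos"]
    f["R"]=Rw.T; f["t"]=-Rw.T@c
    cv2.imwrite(f"pics/{name}.png",f["image"][...,::-1]); print({k:np.round(s[k],4) for k in("t","tcp_pos","eef_rot","force","grip_width")},"cam",c)
    return f
if __name__=="__main__":
    f=wrist(sys.argv[1]); C=cloud(f)
    k=(C[...,2]>.058)&(C[...,2]<.072)&(np.hypot(C[...,0]-.491,C[...,1]-.122)<.03)
    print("knob top",k.sum(),np.percentile(C[k],[3,50,97],axis=0) if k.any() else 0)
    np.save("Cw.npy",C)
    import pickle; pickle.dump(f,open("wrist.pkl","wb"))
E
python3 m3.py w1
```

```text
{'t': np.float64(1.35), 'tcp_pos': array([0.4915, 0.1219, 0.1708]), 'eef_rot': array([ 1.799752e+02,  5.410000e-02, -1.514200e+00]), 'force': array([-0.5798, -0.2729, -0.786 ]), 'grip_width': np.float64(0.04)} cam [0.56418597 0.11987147 0.31324996]
knob top 570 [[0.47850909 0.11485142 0.06056655]
 [0.48836351 0.12387965 0.06579851]
 [0.49721467 0.13303285 0.06710983]]
```

View pics/w1.png

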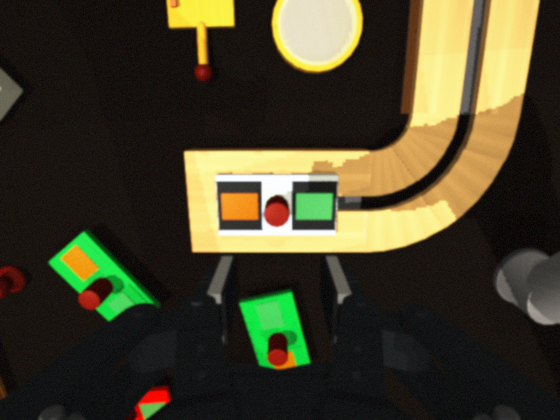

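The wrist view shows the knob at (277,211) centred between the fingers, the white-framed carrier under it and the bend at the upper right.

Run:
```python
import numpy as np
P=np.load("Cw.npy").reshape(-1,3); P=P[(P[:,2]>.026)&(P[:,2]<.045)]
E=[]
for s in np.arange(.06,.2,.01):
    q=P[(abs(P[:,1]-s)<.005)&(P[:,0]<.56)&(P[:,0]>.4)][:,0]
    if len(q)>20:E.append((s,*np.percentile(q,[1,99])))
E=np.array(E);m=E[:,1:].mean(1);k=np.polyfit(E[:,0],m,1);print("entry",k,np.median(E[:,2]-E[:,1]),np.degrees(np.arctan(k[0])))
E=[]
for s in np.arange(.58,.8,.01):
    q=P[(abs(P[:,0]-s)<.005)&(P[:,1]<.02)&(P[:,1]>-.15)][:,1]
    if len(q)>20:E.append((s,*np.percentile(q,[1,99])))
print(np.round(E,4))
```

```text
entry [0.02661246 0.48406555] 0.09374347208561079 1.5244219581845342
[[ 0.58   -0.0897  0.0052]
 [ 0.59   -0.0895  0.005 ]
 [ 0.6    -0.0895  0.0044]
 [ 0.61   -0.0904  0.0042]
 [ 0.62   -0.0906  0.0043]
 [ 0.63   -0.0905  0.0036]
 [ 0.64   -0.0908  0.0036]
 [ 0.65   -0.091   0.0035]]
```

{"name": "send_rows", "arguments": {"steps": "0.04 -0.003 -0.002 0.03 0; 0.04 -0.003 -0.002 0.06 0; 0.04 -0.003 -0.002 0.09 0; 0.04 -0.003 -0.002 0.121 0; 0.04 -0.003 -0.002 0.121 0"}}

```text
t: 2.02
tcp_pos: [0.4864, 0.1232, 0.048]
eef_rot: [179.9, 0.3, -1.5]
force: [0.2, -0.4, 1.0]
grip_width: 0.0402
grip_force: 0.0
```

```bash
cat > plan.py <<'E'
from h import *
s=telemetry.state(); print({k:np.round(s[k],4) for k in("t","tcp_pos","eef_rot","force","grip_width")})
th=np.radians(-1.52); R=np.array([[np.cos(th),-np.sin(th)],[np.sin(th),np.cos(th)]]); o=np.array([.5651,.0385]); A=np.pi*.04
def g(s): # groove, s=0 at bend start
    if s<0:return np.array([-.08,-s])
    if s>A:return np.array([s-A,-.08])
    a=s/.08; return .08*np.array([-np.cos(a),-np.sin(a)])
from scipy.optimize import brentq
def pose(s): # s = rear pin
    p=g(s); q=g(brentq(lambda u:np.linalg.norm(g(u)-p)-.06,s+.05,s+.08)); d=(q-p)/.06
    return R@((p+q)/2+.004*d)+o, np.degrees(np.arctan2(*(R@d)[::-1])), (p+q)/2
s0=-.0834-.03-.004
st=[s0+.004+.005*i for i in range(58)]
pw,pa=np.array([.4886,.1241]),-91.5
for c in range(0,58,5):
    a=np.radians(pa); ty=np.array([np.cos(a),np.sin(a)]); tx=np.array([-np.sin(a),np.cos(a)])
    L=[]
    for s in st[c:c+5]:
        w,h,k=pose(s); L.append("0.03 %.4f %.4f 0 %.1f"%((w-pw)@tx,(w-pw)@ty,pa-h))
    print("; ".join(L)," | end",w.round(4),round(h,1),k.round(4)); pw,pa=w,h
E
python3 plan.py
```

```text
{'t': np.float64(2.025), 'tcp_pos': array([0.4864, 0.1232, 0.048 ]), 'eef_rot': array([179.8693,   0.3478,  -1.486 ]), 'force': array([ 0.1908, -0.3812,  1.0385]), 'grip_width': np.float64(0.0402)}
0.03 -0.0013 0.0041 0 0.0; 0.03 -0.0013 0.0091 0 0.0; 0.03 -0.0013 0.0141 0 0.0; 0.03 -0.0013 0.0191 0 0.0; 0.03 -0.0013 0.0241 0 0.0  | end [0.4867 0.1   ] -91.5 [-0.08    0.0634]
0.03 0.0000 0.0050 0 0.0; 0.03 0.0000 0.0100 0 0.0; 0.03 0.0000 0.0150 0 0.0; 0.03 -0.0000 0.0200 0 0.0; 0.03 0.0000 0.0250 0 0.0  | end [0.486 0.075] -91.5 [-0.08    0.0384]
0.03 0.0000 0.0050 0 0.0; 0.03 0.0000 0.0100 0 -0.0; 0.03 0.0002 0.0150 0 -0.3; 0.03 0.0005 0.0200 0 -0.8; 0.03 0.0010 0.0250 0 -1.7  | end [0.4864 0.05  ] -89.9 [-0.0791  0.0134]
0.03 0.0005 0.0050 0 -1.2; 0.03 0.0013 0.0100 0 -2.6; 0.03 0.0022 0.0149 0 -4.4; 0.03 0.0033 0.0198 0 -6.5; 0.03 0.0046 0.0246 0 -9.0  | end [0.491  0.0254] -80.9 [-0.0745 -0.0111]
0.03 0.0007 0.0049 0 -2.7; 0.03 0.0016 0.0097 0 -5.7; 0.03 0.0026 0.0143 0 -9.0; 0.03 0.0037 0.0188 0 -12.6; 0.03 0.0051 0.0233 0 -16.1  | end [0.4997 0.0033] -64.8 [-0.0662 -0.0334]
0.
[... 534 characters left out ...]
2.9 [-0.0125 -0.0741]
0.03 -0.0001 0.0047 0 -2.4; 0.03 -0.0002 0.0095 0 -4.5; 0.03 -0.0001 0.0143 0 -6.4; 0.03 0.0002 0.0191 0 -7.9; 0.03 0.0006 0.0240 0 -9.2  | end [ 0.5781 -0.0409] -3.7 [ 0.0111 -0.0789]
0.03 -0.0003 0.0049 0 -1.0; 0.03 -0.0004 0.0099 0 -1.7; 0.03 -0.0004 0.0149 0 -2.1; 0.03 -0.0002 0.0199 0 -2.2; 0.03 -0.0000 0.0249 0 -2.2  | end [ 0.6029 -0.0425] -1.5 [ 0.0359 -0.08  ]
0.03 -0.0000 0.0050 0 0.0; 0.03 -0.0000 0.0100 0 0.0; 0.03 -0.0000 0.0150 0 0.0; 0.03 0.0000 0.0200 0 0.0; 0.03 0.0000 0.0250 0 0.0  | end [ 0.6279 -0.0432] -1.5 [ 0.0609 -0.08  ]
0.03 0.0000 0.0050 0 0.0; 0.03 -0.0000 0.0100 0 0.0; 0.03 -0.0000 0.0150 0 0.0  | end [ 0.6429 -0.0436] -1.5 [ 0.0759 -0.08  ]
```

{"name": "send_rows", "arguments": {"steps": "0.03 -0.001 0.000 0 0; 0.03 -0.001 0.004 0 0; 0.03 -0.001 0.009 0 0; 0.03 -0.001 0.014 0 0; 0.03 -0.001 0.019 0 0"}}

```text
t: 2.65
tcp_pos: [0.4886, 0.1059, 0.0512]
eef_rot: [-179.9, -0.1, -1.6]
force: [-0.4, 3.2, 2.2]
grip_width: 0.0302
grip_force: 1.5
```

{"name": "send_rows", "arguments": {"steps": "0.03 0 0.005 0 0; 0.03 0 0.01 0 0; 0.03 0 0.015 0 0; 0.03 0 0.020 0 0; 0.03 0 0.025 0 0"}}

```text
t: 3.28
tcp_pos: [0.4867, 0.0798, 0.0502]
eef_rot: [-180.0, 0.0, -1.6]
force: [0.3, 2.7, 2.8]
grip_width: 0.0298
grip_force: 1.6
```

{"name": "send_rows", "arguments": {"steps": "0.03 0 0.005 0 0; 0.03 0 0.01 0 0; 0.03 0 0.015 0 0; 0.03 0.0002 0.02 0 -0.3; 0.03 0.0005 0.025 0 -0.8"}}

```text
t: 3.9
tcp_pos: [0.4865, 0.0548, 0.0502]
eef_rot: [180.0, 0.0, -0.8]
force: [-0.4, 3.5, 2.2]
grip_width: 0.0303
grip_force: 1.5
```

{"name": "send_rows", "arguments": {"steps": "0.03 0.0005 0.005 0 -0.9; 0.03 0.001 0.01 0 -2.1; 0.03 0.0017 0.015 0 -3.5; 0.03 0.0027 0.0199 0 -5.3; 0.03 0.0038 0.0248 0 -7.4"}}

```text
t: 4.53
tcp_pos: [0.49, 0.0301, 0.0502]
eef_rot: [-180.0, 0.0, 6.7]
force: [-0.5, 3.8, 2.5]
grip_width: 0.0302
grip_force: 1.7
```

```bash
python3 m3.py w2 | head -1
python3 - <<'E'
from h import *
f=cams.grab_frame("side");C=cloud(f);hsv=cv2.cvtColor(f["image"],cv2.COLOR_RGB2HSV)
cv2.imwrite("pics/side2.png",cv2.resize(f["image"][120:300,180:440,::-1],(780,540)))
E
```

```text
{'t': np.float64(4.525), 'tcp_pos': array([0.49  , 0.0301, 0.0502]), 'eef_rot': array([-1.799878e+02,  1.150000e-02,  6.724300e+00]), 'force': array([-0.5134,  3.7649,  2.5338]), 'grip_width': np.float64(0.0302)} cam [0.56210081 0.03851152 0.19268848]
```

View pics/side2.png

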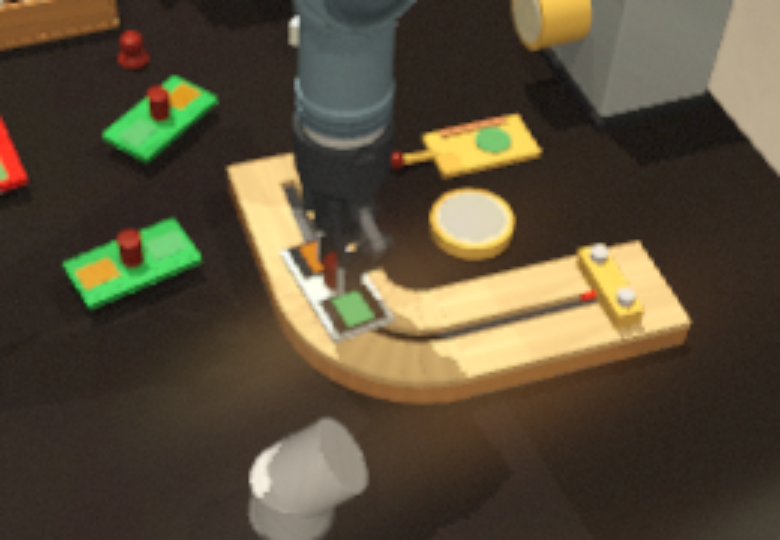

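The side view shows the carrier entering the bend with the knob (crop 330,270) between the fingers, the gate clear ahead and the bystanders in place.

```bash
sed -e 's/^pw,pa=.*/pw,pa=np.array([.4899,.0302]),-83.35/' -e 's/range(0,58,5)/range(19,58,5)/' plan.py > plan2.py; python3 plan2.py
```

```text
{'t': np.float64(4.625), 'tcp_pos': array([0.49  , 0.0291, 0.0502]), 'eef_rot': array([1.799574e+02, 1.910000e-02, 6.575600e+00]), 'force': array([0.5614, 1.0147, 0.4732]), 'grip_width': np.float64(0.0299)}
0.03 0.0005 0.0049 0 -2.4; 0.03 0.0014 0.0097 0 -5.2; 0.03 0.0025 0.0144 0 -8.2; 0.03 0.0037 0.0191 0 -11.5; 0.03 0.0051 0.0235 0 -15.0  | end [0.4976 0.0074] -68.3 [-0.0682 -0.0292]
0.03 0.0004 0.0046 0 -3.6; 0.03 0.0011 0.0092 0 -7.2; 0.03 0.0020 0.0138 0 -10.7; 0.03 0.0033 0.0182 0 -14.3; 0.03 0.0048 0.0226 0 -17.9  | end [ 0.5105 -0.0118] -50.4 [-0.0559 -0.0487]
0.03 0.0004 0.0046 0 -3.6; 0.03 0.0011 0.0092 0 -7.2; 0.03 0.0020 0.0138 0 -10.7; 0.03 0.0033 0.0182 0 -14.3; 0.03 0.0048 0.0226 0 -17.9  | end [ 0.5286 -0.0262] -32.5 [-0.0382 -0.0636]
0.03 0.0004 0.0046 0 -3.6; 0.03 0.0011 0.0092 0 -7.2; 0.03 0.0020 0.0138 0 -10.7; 0.03 0.0031 0.0183 0 -14.0; 0.03 0.0043 0.0228 0 -17.0  | end [ 0.5501 -0.0348] -15.6 [-0.0169 -0.0727]
0.03 -0.0001 0.0047 0 -2.7; 0.03 0.0000 0.0094 0 -5.1; 0.03 0.0002 0.0141 0 -7.2; 0.03 0.0006 0.0189 0 -9.1; 0.03 0.0010 0.0238 0 -10.6  | end [ 0.5733 -0.0402] -5.0 [ 0.0062 -0.0782]
0.03 -0.0003 0.0049 0 -1.3; 0.03 -0.0004 0.0098 0 -2.3; 0.03 -0.0005 0.0148 0 -2.9; 0.03 -0.0003 0.0198 0 -3.3; 0.03 -0.0001 0.0247 0 -3.4  | end [ 0.5979 -0.0424] -1.5 [ 0.0309 -0.08  ]
0.03 -0.0000 0.0050 0 0.0; 0.03 -0.0000 0.0100 0 0.0; 0.03 -0.0000 0.0150 0 0.0; 0.03 -0.0000 0.0200 0 0.0; 0.03 0.0000 0.0250 0 0.0  | end [ 0.6229 -0.0431] -1.5 [ 0.0559 -0.08  ]
0.03 -0.0000 0.0050 0 0.0; 0.03 -0.0000 0.0100 0 0.0; 0.03 -0.0000 0.0150 0 0.0; 0.03 -0.0000 0.0200 0 0.0  | end [ 0.6429 -0.0436] -1.5 [ 0.0759 -0.08  ]
```

{"name": "send_rows", "arguments": {"steps": "0.03 0.0005 0.0049 0 -2.4; 0.03 0.0014 0.0097 0 -5.2; 0.03 0.0025 0.0144 0 -8.2; 0.03 0.0037 0.0191 0 -11.5; 0.03 0.0051 0.0235 0 -15"}}

```text
t: 5.25
tcp_pos: [0.4974, 0.0082, 0.0501]
eef_rot: [-179.9, 0.0, 21.7]
force: [-0.1, 3.1, 2.1]
grip_width: 0.0302
grip_force: 1.9
```

{"name": "send_rows", "arguments": {"steps": "0.03 0.0004 0.0046 0 -3.6; 0.03 0.0011 0.0092 0 -7.2; 0.03 0.002 0.0138 0 -10.7; 0.03 0.0033 0.0182 0 -14.3; 0.03 0.0048 0.0226 0 -17.9"}}

```text
t: 5.88
tcp_pos: [0.5092, -0.0103, 0.05]
eef_rot: [-179.8, 0.1, 39.7]
force: [-1.4, 5.4, 3.0]
grip_width: 0.0301
grip_force: 2.2
```

{"name": "send_rows", "arguments": {"steps": "0.03 0.0004 0.0046 0 -3.6; 0.03 0.0011 0.0092 0 -7.2; 0.03 0.002 0.0138 0 -10.7; 0.03 0.0033 0.0182 0 -14.3; 0.03 0.0048 0.0226 0 -17.9"}}

```text
t: 6.5
tcp_pos: [0.5257, -0.025, 0.0493]
eef_rot: [-179.7, 0.1, 57.6]
force: [-3.1, 3.2, 4.0]
grip_width: 0.0301
grip_force: 2.3
```

{"name": "send_rows", "arguments": {"steps": "0.03 0.0004 0.0046 0 -3.6; 0.03 0.0011 0.0092 0 -7.2; 0.03 0.002 0.0138 0 -10.7; 0.03 0.0031 0.0183 0 -14; 0.03 0.0043 0.0228 0 -17"}}

```text
t: 7.12
tcp_pos: [0.5463, -0.0345, 0.0489]
eef_rot: [-179.5, 0.1, 74.5]
force: [-3.3, 3.2, 3.5]
grip_width: 0.0296
grip_force: 2.2
```

{"name": "send_rows", "arguments": {"steps": "0.03 -0.0001 0.0047 0 -2.7; 0.03 0 0.0094 0 -5.1; 0.03 0.0002 0.0141 0 -7.2; 0.03 0.0006 0.0189 0 -9.1; 0.03 0.001 0.0238 0 -10.6"}}

```text
t: 7.75
tcp_pos: [0.5731, -0.0412, 0.0496]
eef_rot: [-179.9, 0.1, 85.1]
force: [-1.4, -0.1, -0.6]
grip_width: 0.03
grip_force: 0.8
```

{"name": "send_rows", "arguments": {"steps": "0.03 -0.0003 0.0049 0 -1.3; 0.03 -0.0004 0.0098 0 -2.3; 0.03 -0.0005 0.0148 0 -2.9; 0.03 -0.0003 0.0198 0 -3.3; 0.03 -0.0001 0.0247 0 -3.4"}}

```text
t: 8.38
tcp_pos: [0.5984, -0.0426, 0.0503]
eef_rot: [-180.0, 0.0, 88.4]
force: [-1.2, 0.2, -1.7]
grip_width: 0.03
grip_force: 0.8
```

```bash
python3 m3.py w3
python3 - <<'E'
from h import *
f=cams.grab_frame("scene")
cv2.imwrite("pics/scene3.png",cv2.resize(f["image"][150:310,120:360,::-1],(780,520)))
E
```

```text
{'t': np.float64(8.375), 'tcp_pos': array([ 0.5984, -0.0426,  0.0503]), 'eef_rot': array([-1.799986e+02,  9.100000e-03,  8.841300e+01]), 'force': array([-1.167 ,  0.2166, -1.6577]), 'grip_width': np.float64(0.03)} cam [0.59972921 0.03047532 0.19275694]
knob top 0 0
```

View pics/w3.png

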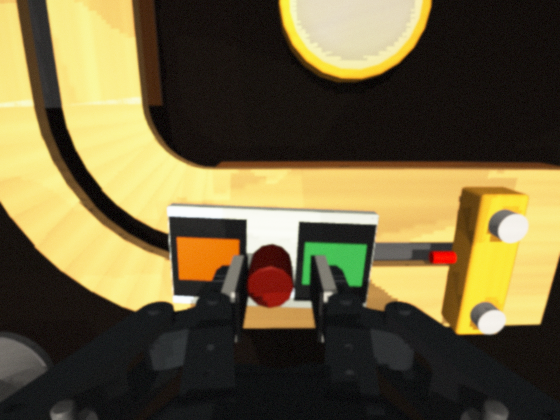

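View pics/scene3.png

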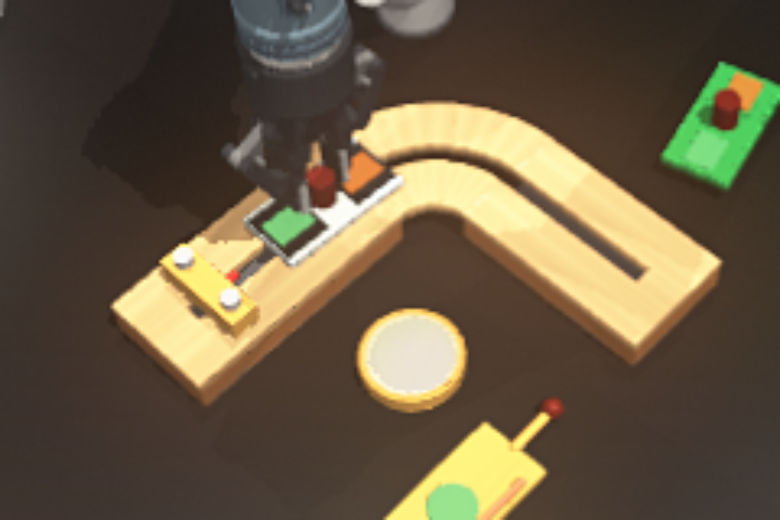

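The wrist view shows the carrier straight in the exit leg, with its front edge at column 375, the red pin tip at (431,257) and the gate face at column ~457. The scene view agrees, and the bystanders are untouched.

Run:
```python
from h import *
import pickle
f=pickle.load(open("wrist.pkl","rb"))
print("front",px2plane(f,[(376,213),(374,250),(372,285)],.038)[:,:2].round(4).tolist())
print("rear",px2plane(f,[(169,205),(168,250)],.038)[:,:2].round(4).tolist())
print("gate low edge@.03",px2plane(f,[(461,188),(452,270),(444,322)],.03)[:,:2].round(4).tolist())
print("pin tip",px2plane(f,[(431,257)],.04)[:,:2].round(4).tolist())
C=cloud(f); g=(C[...,2]>.046)&(C[...,2]<.055)&(C[...,0]>.66)&(abs(C[...,1]+.045)<.045)
print("gate top x",np.percentile(C[g][:,0],[1,5,50,95,99]).round(4))
```

```text
front [[0.6475, -0.0178], [0.6477, -0.0381], [0.6478, -0.0588]]
rear [[0.5432, -0.0108], [0.5395, -0.0352]]
gate low edge@.03 [[0.6943, -0.0078], [0.6957, -0.0555], [0.6957, -0.0902]]
pin tip [[0.6775, -0.0422]]
gate top x [0.6916 0.6923 0.6997 0.7138 0.7154]
```

{"name": "send_rows", "arguments": {"steps": "0.03 0 0.005 0 0; 0.03 0 0.01 0 0; 0.03 0 0.015 0 0; 0.03 0 0.02 0 0; 0.03 0 0.024 0 0"}}

```text
t: 9.1
tcp_pos: [0.6224, -0.0431, 0.0504]
eef_rot: [180.0, -0.0, 88.4]
force: [-4.0, -0.6, 2.7]
grip_width: 0.03
grip_force: 1.5
```

{"name": "send_rows", "arguments": {"steps": "0.03 0 0.003 0 0; 0.03 0 0.006 0 0; 0.03 0 0.008 0 0; 0.03 0 0.01 0 0; 0.03 0 0.012 0 0"}}

```text
t: 9.72
tcp_pos: [0.6339, -0.0435, 0.0503]
eef_rot: [-180.0, 0.0, 88.4]
force: [-3.1, -0.8, 3.6]
grip_width: 0.0301
grip_force: 1.7
```

{"name": "send_rows", "arguments": {"steps": "0.03 0 0.0005 0 0; 0.03 0 0.001 0 0; 0.03 0 0.0015 0 0; 0.03 0 0.002 0 0; 0.03 0 0.0025 0 0"}}

```text
t: 10.35
tcp_pos: [0.6365, -0.0436, 0.0502]
eef_rot: [-180.0, -0.0, 88.4]
force: [-3.7, 0.7, 3.1]
grip_width: 0.0297
grip_force: 1.7
```

```bash
python3 m3.py w4; python3 -c "
import cv2; i=cv2.imread('pics/w4.png'); cv2.imwrite('pics/w4c.png',cv2.resize(i[160:360,240:500],(780,600)))"
```

```text
{'t': np.float64(10.35), 'tcp_pos': array([ 0.6365, -0.0436,  0.0502]), 'eef_rot': array([-1.799936e+02, -4.000000e-04,  8.840000e+01]), 'force': array([-3.6762,  0.6676,  3.0673]), 'grip_width': np.float64(0.0297)} cam [0.63787033 0.02947143 0.19272646]
knob top 0 0
```

View pics/w4c.png

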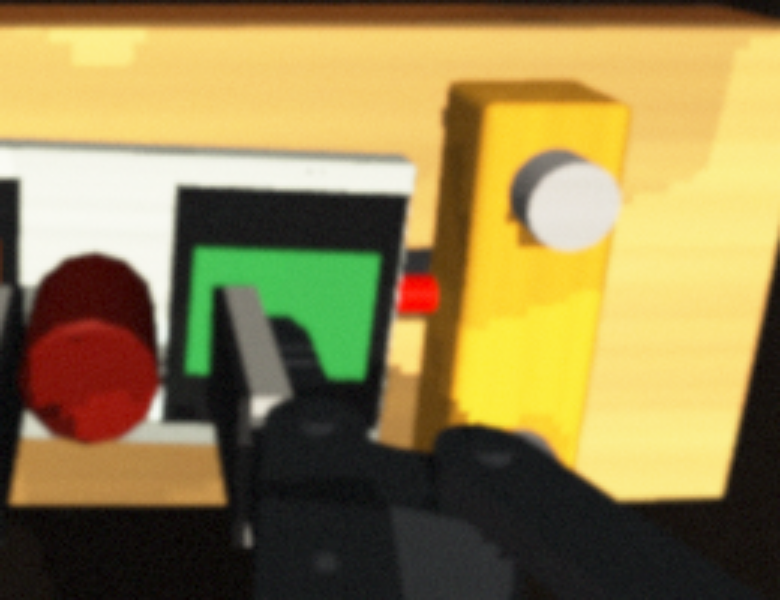

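The crop shows a gap of about 6 to 7 mm between the carrier front (column 405) and the gate face (column ~440), with the pin partly pressed in. I'll creep from here.

{"name": "send_rows", "arguments": {"steps": "0.03 0 0.0008 0 0; 0.03 0 0.0016 0 0; 0.03 0 0.0024 0 0; 0.03 0 0.0032 0 0; 0.03 0 0.004 0 0"}}

```text
t: 11.02
tcp_pos: [0.6406, -0.0436, 0.0502]
eef_rot: [-180.0, -0.0, 88.4]
force: [-3.9, -0.7, 3.7]
grip_width: 0.0298
grip_force: 1.7
```

{"name": "send_rows", "arguments": {"steps": "0.03 0 0.0003 0 0; 0.03 0 0.0006 0 0; 0.03 0 0.0009 0 0; 0.03 0 0.0012 0 0; 0.03 0 0.0015 0 0"}}

```text
t: 11.65
tcp_pos: [0.642, -0.0437, 0.0503]
eef_rot: [-180.0, -0.0, 88.4]
force: [-3.5, 0.7, 3.0]
grip_width: 0.0302
grip_force: 1.7
```

{"name": "send_rows", "arguments": {"steps": "0.03 0 0.0003 0 0; 0.03 0 0.0006 0 0; 0.03 0 0.0008 0 0; 0.03 0 0.001 0 0; 0.03 0 0.001 0 0"}}

```text
t: 12.28
tcp_pos: [0.6423, -0.0437, 0.0502]
eef_rot: [-179.9, 0.0, 88.4]
force: [-5.6, 0.6, 5.1]
grip_width: 0.0298
grip_force: 2.6
```

{"name": "send_rows", "arguments": {"steps": "0.03 0 0.0002 0 0; 0.03 0 0.0004 0 0; 0.03 0 0.0005 0 0; 0.03 0 0.0005 0 0"}}

```text
t: 12.78
tcp_pos: [0.6424, -0.0437, 0.0502]
eef_rot: [-179.9, 0.0, 88.4]
force: [-6.6, -0.8, 5.6]
grip_width: 0.0298
grip_force: 3.0
```

{"name": "send_rows", "arguments": {"steps": "0.03 0 -0.002 0 0; 0.03 0 -0.004 0 0; 0.038 0 -0.005 0 0; 0.038 0 -0.005 0 0; 0.038 0 -0.005 0 0"}}

```text
t: 13.4
tcp_pos: [0.6389, -0.0436, 0.0504]
eef_rot: [180.0, -0.0, 88.4]
force: [0.0, -0.7, -0.5]
grip_width: 0.0381
grip_force: 0.0
```

```bash
python3 m3.py w5; python3 -c "
import cv2; i=cv2.imread('pics/w5.png'); cv2.imwrite('pics/w5c.png',cv2.resize(i[160:360,240:500],(780,600)))"
```

```text
{'t': np.float64(13.4), 'tcp_pos': array([ 0.6389, -0.0436,  0.0504]), 'eef_rot': array([ 1.799535e+02, -4.400000e-03,  8.840340e+01]), 'force': array([ 0.0389, -0.6957, -0.4735]), 'grip_width': np.float64(0.0381)} cam [0.64017093 0.02944863 0.19284456]
knob top 0 0
```

View pics/w5c.png

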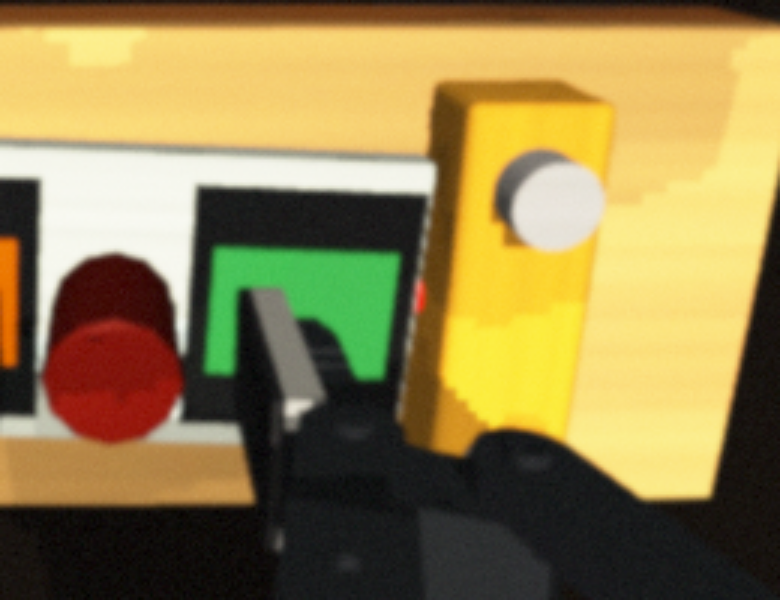

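Run:
```python
from h import *
import pickle
f=pickle.load(open("wrist.pkl","rb"))
c=lambda L:[(240+u/3,160+v/3) for u,v in L]
F=px2plane(f,c([(437,160),(419,290),(402,415)]),.038); G=px2plane(f,c([(470,103),(455,270),(441,430)]),.05)
print(F[:,:2].round(4).tolist(),G[:,:2].round(4).tolist())
print(np.degrees([np.arctan2(-(a[2]-a[0])[0],-(a[2]-a[0])[1])for a in(F,G)]))
im=f["image"]
for r in(240,256,260,285):print(r,[tuple(int(x) for x in im[r,k]) for k in range(374,392)])
g=np.array(f["intrinsics"]);print(g[0,0])
```

```text
[[0.693, -0.0192], [0.6915, -0.0431], [0.6901, -0.0682]] [[0.6934, -0.0064], [0.6932, -0.0341], [0.6931, -0.0638]]
[3.43070913 0.2809611 ]
240 [(25, 24, 25), (28, 26, 29), (28, 25, 25), (29, 27, 28), (29, 26, 25), (54, 55, 52), (108, 108, 96), (140, 134, 121), (124, 108, 86), (103, 75, 36), (95, 66, 18), (96, 63, 19), (94, 59, 9), (92, 61, 11), (92, 60, 18), (95, 61, 16), (124, 82, 22), (173, 118, 25)]
256 [(29, 32, 30), (28, 24, 27), (38, 35, 35), (82, 58, 56), (167, 104, 94), (229, 122, 106), (234, 92, 69), (194, 70, 31), (136, 71, 21), (105, 64, 15), (98, 65, 14), (101, 68, 21), (100, 68, 21), (105, 70, 19), (122, 78, 16), (161, 107, 27), (210, 143, 32), (237, 176, 41)]
260 [(29, 31, 31), (33, 31, 30), (57, 54, 48), (126, 104, 94), (189, 127, 113), (229, 93, 77), (232, 52, 27), (194, 65, 20), (139, 74, 19), (115, 74, 18), (109, 74, 23), (104, 68, 16), (106, 71, 22), (111, 72, 18), (140, 95, 25), (186, 124, 26), (226, 157, 37), (242, 183, 38)]
285 [(77, 65, 47), (101, 77, 45), (104, 76, 32), (103, 70, 25), (96, 64, 16), (100, 66, 19), (96, 64, 14), (100, 68, 22), (98, 64, 15), (105, 70, 20), (112, 75, 19), (131, 85, 16), (180, 122, 26), (229, 161, 31), (247, 202, 45), (251, 225, 54), (252, 232, 59), (252, 235, 61)]
320.8026198016168
```

The crop shows the carrier turned about 2 to 3° within its groove play. Its +y front corner touches the gate, but about 1.5 mm of red pin still shows mid-face. I'll press a little more firmly to square it up.

{"name": "send_rows", "arguments": {"steps": "0.03 0 0 0 0; 0.03 0 0.001 0 0; 0.03 0 0.003 0 0; 0.03 0 0.004 0 0; 0.03 0 0.005 0 0"}}

```text
t: 14.08
tcp_pos: [0.6423, -0.0437, 0.0501]
eef_rot: [-179.8, 0.0, 88.4]
force: [-3.9, 0.6, 3.4]
grip_width: 0.0301
grip_force: 1.9
```

{"name": "send_rows", "arguments": {"steps": "0.03 0 0.0003 0 0; 0.03 0 0.0006 0 0; 0.03 0 0.0006 0 0; 0.03 0 0.0006 0 0"}}

```text
t: 14.58
tcp_pos: [0.6424, -0.0437, 0.0501]
eef_rot: [-179.8, 0.0, 88.4]
force: [-5.7, 0.4, 4.5]
grip_width: 0.0304
grip_force: 2.7
```

{"name": "send_rows", "arguments": {"steps": "0.03 0 0.0004 0 0; 0.03 0 0.0008 0 0; 0.03 0 0.0008 0 0; 0.03 0 0.0008 0 0"}}

```text
t: 15.08
tcp_pos: [0.6424, -0.0437, 0.05]
eef_rot: [-179.7, 0.0, 88.4]
force: [-7.3, 0.1, 6.2]
grip_width: 0.0302
grip_force: 3.4
```

{"name": "send_rows", "arguments": {"steps": "0.03 0 0.0003 0 0; 0.03 0 0.0006 0 0; 0.03 0 0.0006 0 0; 0.03 0 0.0006 0 0"}}

```text
t: 15.58
tcp_pos: [0.6424, -0.0437, 0.05]
eef_rot: [-179.6, 0.0, 88.4]
force: [-8.6, 1.1, 7.2]
grip_width: 0.0303
grip_force: 3.9
```

```bash
cat > edge.py <<'E'
from m3 import *
f=wrist("w_e"); im=f["image"].astype(int)
C=px2plane
# red pin pixels between carrier and gate; carrier front edge: white frame upper strip and lower
r=(im[...,0]>150)&(im[...,1]<110)&(im[...,2]<100); r[:, :355]=0; r[:, 410:]=0; r[:235]=0; r[285:]=0
print("red px",r.sum())
for row in (214,217,220,232,240,262,270,280):
    d=im[row,360:410]; sat=d[:,0]-d[:,2]  # aluminium/black ~0, brass >40
    k=np.argmax(sat>40); a,b=sat[k-1],sat[k]; u=360+k-1+(40-a)/(b-a+1e-9)
    print(row,round(u,2),px2plane(f,[(u,row)],.038)[0,:2].round(4))
E
python3 edge.py w6
```

```text
{'t': np.float64(15.575), 'tcp_pos': array([ 0.6424, -0.0437,  0.05  ]), 'eef_rot': array([-1.796097e+02,  1.530000e-02,  8.839870e+01]), 'force': array([-8.5621,  1.1132,  7.1503]), 'grip_width': np.float64(0.0303)} cam [0.64479336 0.02933352 0.19249823]
red px 44
214 378.06 [ 0.6924 -0.0193]
217 379.6 [ 0.6932 -0.0209]
220 378.94 [ 0.693  -0.0225]
232 377.08 [ 0.6925 -0.029 ]
240 376.0 [ 0.6922 -0.0334]
262 371.24 [ 0.6904 -0.0459]
270 371.25 [ 0.6907 -0.0506]
280 369.65 [ 0.6902 -0.0565]
```

The carrier is still skewed at the limit of its groove play, so harder pushing only jams the corner. I'll ease off, grip the knob lightly, turn it straight, and then finish the push.

{"name": "send_rows", "arguments": {"steps": "0.03 0 -0.003 0 0; 0.03 0 -0.006 0 0; 0.03 0 -0.0078 0 0; 0.03 0 -0.0078 0 0; 0.03 0 -0.0078 0 0", "force": 20}}

```text
t: 16.25
tcp_pos: [0.6381, -0.0435, 0.0503]
eef_rot: [180.0, -0.0, 88.4]
force: [0.1, 0.2, -1.6]
grip_width: 0.0303
grip_force: 0.0
```

{"name": "send_rows", "arguments": {"steps": "0.026 0 0 0 0; 0.024 0 0 0 0; 0.023 0 0 0 0; 0.023 0 0 0 0"}}

```text
t: 16.75
tcp_pos: [0.6377, -0.0436, 0.0502]
eef_rot: [-180.0, -0.0, 88.4]
force: [-0.4, 0.0, 0.9]
grip_width: 0.0234
grip_force: 0.0
```

Centred without contact; now a light grip and a turn.

{"name": "send_rows", "arguments": {"steps": "0.02 0 0 0 0; 0.02 0 0 0 0; 0.02 0 0 0 0; 0.02 0 0 0 0", "force": 20}}

```text
t: 17.25
tcp_pos: [0.6379, -0.0436, 0.0504]
eef_rot: [180.0, 0.0, 88.4]
force: [-0.8, 0.4, 0.6]
grip_width: 0.0209
grip_force: 19.6
```

{"name": "send_rows", "arguments": {"steps": "0.02 0 0 0 -1; 0.02 0 0 0 -2; 0.02 0 0 0 -3; 0.02 0 0 0 -4; 0.02 0 0 0 -4"}}

```text
t: 17.88
tcp_pos: [0.6377, -0.0436, 0.0504]
eef_rot: [-180.0, 0.0, 92.4]
force: [-0.3, -0.6, 2.1]
grip_width: 0.0208
grip_force: 19.8
```

```bash
python3 edge.py; python3 -c "
from h import *
print(telemetry.state()['wrist_torque'])"
```

```text
{'t': np.float64(17.875), 'tcp_pos': array([ 0.6377, -0.0436,  0.0504]), 'eef_rot': array([-1.799997e+02,  3.600000e-03,  9.241900e+01]), 'force': array([-0.3172, -0.6067,  2.05  ]), 'grip_width': np.float64(0.0208)} cam [0.63395466 0.02934924 0.1928667 ]
red px 68
214 383.61 [ 0.6889 -0.0159]
217 386.36 [ 0.6906 -0.0174]
220 385.78 [ 0.6905 -0.019 ]
232 384.12 [ 0.6905 -0.0255]
240 382.8 [ 0.6905 -0.03  ]
262 377.97 [ 0.6896 -0.0426]
270 377.37 [ 0.6899 -0.0472]
280 376.5 [ 0.6903 -0.0532]
[-0.0967094   0.07361084 -0.03136186]
```

{"name": "send_rows", "arguments": {"steps": "0.02 0 0.0004 0 -0.3; 0.02 -0.0001 0.0008 0 -0.6; 0.02 -0.0001 0.0012 0 -0.6; 0.02 -0.0001 0.0016 0 -0.6; 0.02 -0.0001 0.0016 0 -0.6"}}

```text
t: 18.55
tcp_pos: [0.6381, -0.0436, 0.0504]
eef_rot: [-179.8, 0.0, 93.0]
force: [-3.6, -0.4, 6.6]
grip_width: 0.0207
grip_force: 20.1
```

{"name": "send_rows", "arguments": {"steps": "0.02 0 0.0004 0 0; 0.02 0 0.0008 0 0; 0.02 -0.0001 0.001 0 0; 0.02 -0.0001 0.001 0 0; 0.02 -0.0001 0.001 0 0"}}

```text
t: 19.18
tcp_pos: [0.6385, -0.0436, 0.0503]
eef_rot: [-179.8, 0.0, 93.0]
force: [-5.1, -1.1, 7.4]
grip_width: 0.0209
grip_force: 20.2
```

```bash
python3 edge.py; python3 -c "
import cv2; i=cv2.imread('pics/w_e.png'); cv2.imwrite('pics/w7c.png',cv2.resize(i[160:360,240:500],(780,600),interpolation=cv2.INTER_CUBIC))"
```

```text
{'t': np.float64(19.175), 'tcp_pos': array([ 0.6385, -0.0436,  0.0503]), 'eef_rot': array([-1.797542e+02,  2.000000e-04,  9.301800e+01]), 'force': array([-5.0976, -1.0919,  7.3744]), 'grip_width': np.float64(0.0209)} cam [0.63453517 0.02935377 0.19280737]
red px 47
214 383.78 [ 0.6893 -0.0152]
217 386.94 [ 0.6911 -0.0167]
220 386.4 [ 0.6911 -0.0183]
232 384.94 [ 0.6913 -0.0248]
240 383.12 [ 0.691  -0.0293]
262 378.2 [ 0.6903 -0.0418]
270 377.26 [ 0.6905 -0.0465]
280 377.2 [ 0.6913 -0.0525]
```

View pics/w7c.png

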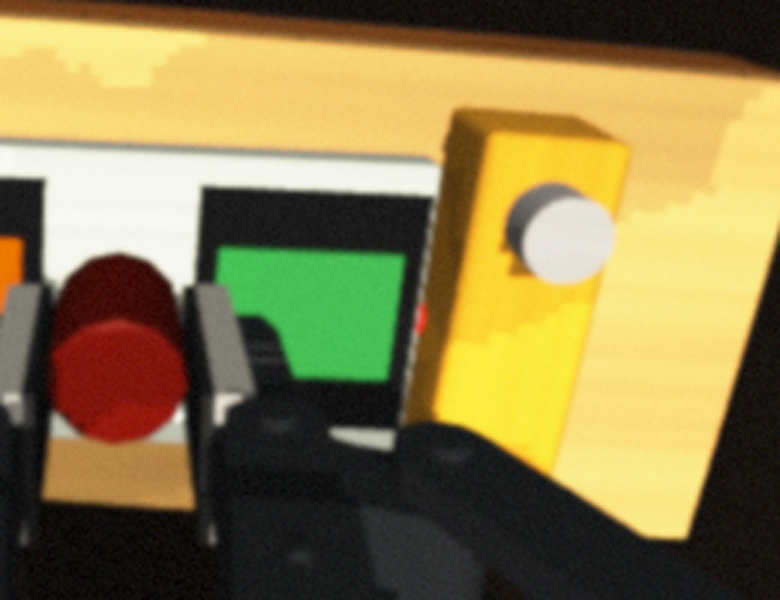

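The crop still shows a sliver of pin at (420,320), and the carrier now looks turned slightly past square. I'll turn back in small steps under light pressure, watching how far forward the tool goes.

{"name": "send_rows", "arguments": {"steps": "0.02 0 0 0 0.6; 0.02 0 0 0 1.2; 0.02 0 0 0 1.2; 0.02 0 0 0 1.2"}}

```text
t: 19.73
tcp_pos: [0.6388, -0.0435, 0.0503]
eef_rot: [-179.8, 0.0, 91.9]
force: [-4.1, 0.4, 7.6]
grip_width: 0.0207
grip_force: 20.2
```

{"name": "send_rows", "arguments": {"steps": "0.02 0 0 0 0.6; 0.02 0 0 0 1.2; 0.02 0 0 0 1.2; 0.02 0 0 0 1.2"}}

```text
t: 20.23
tcp_pos: [0.6393, -0.0433, 0.0504]
eef_rot: [-179.9, 0.0, 90.7]
force: [-3.7, 0.3, 5.1]
grip_width: 0.021
grip_force: 20.1
```

```bash
cat >> edge.py <<'E'
C=px2plane; q=[]
for row in range(195,290,8):
    v=im[row,380:425,0]; k=np.argmax(v>175)
    if k>0: u=380+k-1+(175-v[k-1])/(v[k]-v[k-1]); q.append(px2plane(f,[(u,row)],.05)[0,:2])
print("gate",np.round(q,4).tolist())
E
python3 edge.py
```

```text
{'t': np.float64(20.225), 'tcp_pos': array([ 0.6393, -0.0433,  0.0504]), 'eef_rot': array([-1.798624e+02,  2.400000e-03,  9.067590e+01]), 'force': array([-3.7387,  0.2534,  5.1251]), 'grip_width': np.float64(0.021)} cam [0.63806902 0.0297329  0.19284492]
red px 17
214 386.17 [ 0.6925 -0.0171]
217 386.53 [ 0.6929 -0.0187]
220 386.4 [ 0.693  -0.0203]
232 383.67 [ 0.6923 -0.0268]
240 382.85 [ 0.6923 -0.0312]
262 379.03 [ 0.6917 -0.0438]
270 378.46 [ 0.6919 -0.0485]
280 377.15 [ 0.6918 -0.0545]
gate [[0.6854, -0.012], [0.6926, -0.0198], [0.6925, -0.0239], [0.6925, -0.028], [0.6924, -0.0322], [0.6922, -0.0364], [0.6921, -0.0407], [0.6917, -0.0451], [0.6916, -0.0496]]
```

The knob has moved forward 0.8 mm, and the carrier and gate edges are now parallel and coincide. A last gentle press.

{"name": "send_rows", "arguments": {"steps": "0.02 0 0.0004 0 0; 0.02 0 0.0008 0 0; 0.02 0 0.0008 0 0; 0.02 0 0.0008 0 0"}}

```text
t: 20.78
tcp_pos: [0.6393, -0.0433, 0.0504]
eef_rot: [-179.8, 0.0, 90.7]
force: [-5.7, 0.3, 6.8]
grip_width: 0.0209
grip_force: 20.2
```

{"name": "send_rows", "arguments": {"steps": "0.02 0 0.0003 0 0.3; 0.02 0 0.0006 0 0.3; 0.02 0 0.0006 0 0.3; 0.02 0 0.0006 0 0.3"}}

```text
t: 21.28
tcp_pos: [0.6394, -0.0433, 0.0503]
eef_rot: [-179.7, 0.0, 90.4]
force: [-5.7, -0.6, 8.4]
grip_width: 0.0211
grip_force: 20.3
```

```bash
python3 edge.py
```

```text
{'t': np.float64(21.275), 'tcp_pos': array([ 0.6394, -0.0433,  0.0503]), 'eef_rot': array([-1.796883e+02,  8.200000e-03,  9.038700e+01]), 'force': array([-5.6592, -0.6464,  8.3997]), 'grip_width': np.float64(0.0211)} cam [0.63896042 0.0297968  0.19279072]
red px 14
214 386.5 [ 0.6928 -0.0172]
217 386.47 [ 0.693  -0.0188]
220 386.41 [ 0.6931 -0.0204]
232 383.82 [ 0.6924 -0.0269]
240 382.75 [ 0.6923 -0.0314]
262 379.48 [ 0.6919 -0.0439]
270 378.33 [ 0.6917 -0.0486]
280 377.77 [ 0.6921 -0.0546]
gate [[0.6859, -0.0122], [0.6926, -0.02], [0.6925, -0.024], [0.6925, -0.0281], [0.6923, -0.0323], [0.6922, -0.0365], [0.692, -0.0409], [0.6917, -0.0452], [0.6916, -0.0497]]
```

{"name": "send_rows", "arguments": {"steps": "0.02 0 -0.0005 0 0; 0.02 0 -0.001 0 0; 0.02 0 -0.0012 0 0; 0.02 0 -0.0012 0 0"}}

```text
t: 21.82
tcp_pos: [0.6393, -0.0433, 0.0503]
eef_rot: [-179.8, 0.0, 90.4]
force: [-3.9, 0.5, 6.8]
grip_width: 0.0208
grip_force: 20.1
```

{"name": "send_rows", "arguments": {"steps": "0.04 0 0 0 0; 0.04 0 0 0 0; 0.04 0 0 0 0; 0.04 0 0 0 0"}}

```text
t: 22.32
tcp_pos: [0.6406, -0.0437, 0.0501]
eef_rot: [180.0, -0.0, 90.3]
force: [0.2, 0.0, -0.7]
grip_width: 0.0401
grip_force: 0.0
```

```bash
python3 edge.py
```

```text
{'t': np.float64(22.325), 'tcp_pos': array([ 0.6406, -0.0437,  0.0501]), 'eef_rot': array([ 1.799968e+02, -3.200000e-03,  9.030000e+01]), 'force': array([ 0.2044,  0.049 , -0.6823]), 'grip_width': np.float64(0.0401)} cam [0.63951904 0.0293766  0.19257716]
red px 18
214 384.22 [ 0.693  -0.0177]
217 384.05 [ 0.6931 -0.0193]
220 383.33 [ 0.6929 -0.0209]
232 381.53 [ 0.6926 -0.0274]
240 380.43 [ 0.6925 -0.0319]
262 376.8 [ 0.6918 -0.0444]
270 376.08 [ 0.6918 -0.0491]
280 374.62 [ 0.6916 -0.0551]
gate [[0.6928, -0.0126], [0.6926, -0.0205], [0.6925, -0.0245], [0.6924, -0.0286], [0.6923, -0.0328], [0.6922, -0.037], [0.6921, -0.0414], [0.6916, -0.0457], [0.6915, -0.0502]]
```

The carrier stayed in place. I'll lift off.

{"name": "send_rows", "arguments": {"steps": "0.04 0 -0.0015 -0.01 0; 0.04 0 -0.0015 -0.03 0; 0.04 0 -0.0015 -0.06 0; 0.04 0 -0.0015 -0.1 0; 0.04 0 -0.0015 -0.1 0"}}

```text
t: 23.0
tcp_pos: [0.6434, -0.0437, 0.1571]
eef_rot: [179.3, 0.0, 90.3]
force: [0.4, -0.6, -0.2]
grip_width: 0.0399
grip_force: 0.0
```

{"name": "send_rows", "arguments": {"steps": "0.04 0 0 0 0; 0.04 0 0 0 0; 0.04 0 0 0 0"}}

```text
t: 23.38
tcp_pos: [0.6381, -0.0436, 0.149]
eef_rot: [-179.9, -0.0, 90.3]
force: [-0.4, 1.0, -0.3]
grip_width: 0.04
grip_force: 0.0
```

Run:
```python
from m3 import *
f=wrist("w9"); C=cloud(f); im=f["image"].astype(int)
P=C.reshape(-1,3); k=(P[:,2]>.058)&(P[:,2]<.07)&(np.hypot(P[:,0]-.639,P[:,1]+.044)<.03)
print("knob",k.sum(),np.percentile(P[k],[3,50,97],axis=0).round(4))
red=(im[...,0]>150)&(im[...,1]<90)&(im[...,2]<90)&(abs(C[...,0]-.69)<.02)&(abs(C[...,1]+.044)<.02)
print("red",red.sum()); print(manip.job_done())
```

```text
{'t': np.float64(23.375), 'tcp_pos': array([ 0.6381, -0.0436,  0.149 ]), 'eef_rot': array([-1.798584e+02, -8.000000e-03,  9.030810e+01]), 'force': array([-0.3896,  1.0291, -0.3097]), 'grip_width': np.float64(0.04)} cam [0.63737294 0.02944285 0.29146872]
knob 679 [[ 0.629  -0.0523  0.06  ]
 [ 0.6379 -0.0425  0.0657]
 [ 0.6475 -0.0335  0.0671]]
red 0
the job is handed in; nothing more can be done
None
```

The carrier is round the bend and pushed up against the brass gate, lying straight by the wrist camera; I let go, lifted the arm clear and handed the job in at about 23 s, with the verdict not shown to me.

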